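# Jack up the drooping pipe and hold it for tacking

### The job

Pick the small blue lever jack up by its black carrying bar, stand it on the bench with its saddle centred under the yellow lift pad of the drooping pipe, and let go of it. Push the red pump handle all the way down once as a trial lift and let it come all the way up again so that the pipe settles back on its rest, then push it all the way down a second time and finish while still holding it down, so that the jack alone keeps the pipe raised. The handle springs back if released, so do not let go at the end; do not touch the pipe or its stand at the end, and leave the hammer, the spray can and the roll of tape where they are.

Things in the scene. Friction and masses are not known exactly. Their poses are not given: they have to be found in the camera images.
- jack: Loose blue lever jack, 0.9 kg. Origin: underside of its base, below the carrying bar, near its balance point; z up, x from pump handle to saddle. Base plate 250 x 90 x 12 mm, from x -115 to +135 mm. Saddle at x +100 mm. The pump handle turns on a cross pin at x +45, z 62 mm and runs back to -x under the bar, within the base's outline.
- carry_bar: Black level carrying bar fixed on the jack, 14 x 14 mm, along the jack's y, 70 mm free between its legs. Origin: bar centre, 150 mm above the jack's underside (jack x 0, y 0). Take it from above, fingers closing along the jack's x. The raised pump handle passes 60 mm below its centre and rises behind it to 126 mm above the bench.
- saddle_top (a point): Centre of the top of the jack's saddle, a black round rubber-faced disc of 40 mm diameter with an orange rim, at the jack's front end. 75 mm above the jack's underside with the handle up; it rises in step with the handle, by 40 mm over the full stroke.
- pump_pad (a point): Centre of the upper face of the red pad at the end of the pump handle (50 x 44 mm, 10 mm thick), 145 mm from the handle's pin. With the handle up it lies at about jack x -85 mm, z 126 mm and slopes 24 degrees; with the handle down at jack x -100 mm, z 67 mm, level. It swings in an arc in the jack's x-z plane about the pin.
- pump_handle (a joint): Angle of the pump handle in rad: 0 = fully up (where a spring returns it), 0.42 = fully down against its stop. Needs about 2 to 5 N at the red pad unloaded and 8 to 14 N with the pipe's weight on the saddle; nothing latches, the saddle and pipe sink back when the handle rises.
- lift_pad (a point): Yellow lift pad of the pipe: a 50 x 50 mm plate, fixed under the pipe, with a yellow collar (48 mm diameter, 34 mm wide) round the pipe above it, visible from above. Origin: centre of the plate's underside, about 93 mm above the bench while the pipe rests (18 mm above the saddle of a jack standing below it). It moves with the pipe.
- pipe (a joint): Angle of the pipe about its pivot in rad: 0 = drooping on its rest, 0.078 = level; the jack's full stroke brings it to about 0.078. The pivot is 280 mm from the lift pad, so 0.05 is about 14 mm of lift at the pad. The pipe falls back by its own weight (7 to 13 N at the pad).
- fixture: Fixed green stand with a grey pipe, 42 mm diameter. Origin: on the bench under the lift pad; x square to the pipe, away from the robot; y towards the pivot. Pivot post at y 280 mm, 175 high; rest post's foot y -145 to -75; bench free between. Pipe ends at y -130; its top at the pad 143 mm high (collar 146), at the pivot 165. The jack goes in from -x, its x along this x.
- hammer: Hammer lying on the bench, a bystander. Origin in the tool's underside.
- spray_can: Spray can, 54 mm diameter, 150 mm high, standing; a bystander. Origin: centre of its underside.
- tape_roll: Green ring of tape, 90 mm diameter, 25 mm high, lying flat; a bystander. Origin: centre of its underside.

How it is judged:
On the way, in this order (a step that is already met when the one before it is completed fails the run):
1. the jack is lifted clear of the bench by its carrying bar (height (world z) of jack above 0.008 m and contact force between the fingers and carry_bar above 1 N), for 0.2 s.
2. the jack stands on the bench, let go, with its saddle under the lift pad (within 15 mm of centre) (horizontal distance between saddle_top and lift_pad below 0.015 m and angle between jack's own z axis and vertical below 0.06 rad and height (world z) of jack below 0.005 m and contact force between each of the fingers, the arm and jack below 0.3 N and linear speed of jack below 0.02 m/s), for 0.2 s.
3. trial stroke: the handle is pushed down (over 0.37 rad) and the jack raises the pipe (over 0.05 rad) (value of joint pump_handle above 0.37 rad and value of joint pipe above 0.05 rad and horizontal distance between saddle_top and lift_pad below 0.015 m and angle between jack's own z axis and vertical below 0.06 rad and height (world z) of jack below 0.005 m and contact force between jack and fixture above 2 N and contact force between any of the fingers, the arm and jack above 2 N and contact force between each of the arm, the fingers and fixture below 1 N), for 0.1 s.
4. the handle is up again (under 0.06 rad) and the pipe back on its rest (under 0.01 rad) (value of joint pump_handle below 0.06 rad and value of joint pipe below 0.01 rad), for 0.1 s.
At the end, for the whole second after the job is handed in: Robot pushes on the jack (over 2 N), its handle still and down (over 0.37 rad); jack flat on the bench, saddle within 15 mm of the pad centre in plan and bearing on it (over 2 N); pipe raised over 0.05 rad, robot not on pipe or stand (under 1 N); hammer, can, tape within 30 mm of start (all of step 3 and velocity of joint pump_handle between -0.05 and 0.05 rad/s and distance of each of hammer, spray_can, tape_roll from where it was at the start of the episode below 0.03 m); the arm keeps its last pose, push and grip.
It fails at once if the hammer is knocked away (over 30 mm) (distance of hammer from where it was at the start of the episode above 0.03 m).
It fails at once if the spray can is knocked away (over 30 mm) (distance of spray_can from where it was at the start of the episode above 0.03 m).
It fails at once if the roll of tape is knocked away (over 30 mm) (distance of tape_roll from where it was at the start of the episode above 0.03 m).
It also fails if it takes over 59 s, if anything falls off the work surface, if the arm or the gripper's body presses on something with over 40 N, if the wrist force passes 120 N, or if a joint passes its speed limit or range.

### The arm

A 7-joint arm with a two-finger parallel gripper is mounted at the origin on the work surface. World frame = base frame: x ahead of the robot, y to its left, z up, the work surface at z = 0. Lengths are in m, angles in rad, forces in N, time in s.
With the tool pointing down it reaches from about 0.4 to 0.85 m from the base axis. Payload 10.4 kg.
Tool frame: the origin (TCP) lies on the mounting face of the last link; the fingertips stand 173 mm ahead of it and the grasp point (between the pads) lies 155 mm ahead of it (manip.tip_extent is the distance from the TCP to the fingertips, in m); z points along the fingers, y is the line along which they close (so a half turn about z gives the same grasp; the last joint's range is limited). The gripper opens to 85 mm and grips with 20 to 120 N. Pads are 22 mm wide; open, the fingers measure 114 mm over their backs; the gripper's body (76 mm by 85 mm) begins 54 mm behind the grasp point. The pads swing forward as they close: fully open they stand 13 mm farther back than shut.
Start: joints at [-1.171, 0.332, -0.065, 1.46, 0.022, 1.35, -0.088], TCP at [0.256, 0.57, 0.405] pointing down, gripper open.
Joint ranges: [-2.6, 2.6], [-0.5, 2.12], [-1.47, 1.34], [0.16, 2.42], [-1.27, 4.41], [0.06, 2.06], [-2.6, 2.6]. Speed limits (rad/s): [2.22, 2.22, 2.79, 2.79, 3.14, 3.14, 3.14].

### API

Orientations are given as a unit quaternion [x, y, z, w].
In Python, from workcell import manip gives the robot as it stands.
- The arm moves only by the tool move_arm, never from a script. Its argument "plan" is one flat list of numbers, 7 for each row, row after row: the turn, a rotation vector about the tool's x, y, z in rad, then the shift along the tool's x, y, z in m, then the finger opening in m, from 0 to 0.0854. In form: [ax, ay, az, dx, dy, dz, gripper, ax, ay, az, dx, dy, dz, gripper, ...]. A call has 1 to 12 rows; each row is the pose to reach, as a shift and turn from the pose commanded when the call began, along the tool's axes at that moment; what a row does not reach only later rows make up. A row lasts 1/8 s, in which the tool goes at most 62.5 mm and 10.7 degrees, less where a joint would pass 70% of its speed; a pose out of reach is approached as far as the arm can. A call with a gripper value outside its range is refused whole. The fingers move at their own pace and stop on an object; "squeeze" is the grip in N (left out, the last holds). Time passes only in rows, so rows that repeat a pose let the fingers close. It gives the time, the measured TCP pose, the force, the opening and the grip force at its end, in the units of the state.
- manip.get_obs(): the state, without advancing time (a new reading comes with each control period).
- manip.camera(name): name is "scene" or "top"; returns a dict with "color" (480x640x3 uint8, red, green, blue), "fx", "fy", "cx", "cy" (pixels), "dist" ([k1, k2, p1, p2, k3] as OpenCV has them; the pictures are not rectified), "cam_to_world" (4x4, takes a point from camera to world coordinates). Camera axes: x right, y down, z forward; pixel columns grow to the right and rows downward; lengths in m; the calibration is good to about 2 mm. A picture is of the moment at which its call begins. There is no depth.
- manip.hand_in(): hands the job in; it is judged then, once.
Trained networks look in a picture, given as the dict that the camera call returned (one of the last four; its "shot" number tells which), for a name from the list of things; names that differ only in an ending like _2 or _b are one class to them, and where a whole thing is asked for, a point or a joint stands for the part that bears it (a point fixed in the world has none). Each returns a list of dicts, best first, with "conf" (0 to 1); they miss things now and then, are a little off and sometimes report something else, mostly with a low value. They report only what shows in the picture. A call takes as long as a camera call.
- manip.look_for(picture, label): "position" ([x, y, z] in m, in the coordinates of the camera as it stood for that picture, good to about 4 mm: the middle of the surface that is visible of it).
- manip.silhouettes(picture, label): "pixels" (480x640 bool, what is visible of it).
- manip.tip_of(picture, label): "position" ([x, y, z] in m, in the coordinates of the camera as it stood for that picture, good to about 4 mm: a listed point, or the origin of a listed thing).
The state is a dict: "clock": time; "joint_pos": joint angles; "joint_velocities": joint speeds; "tau": joint torques, N m; "position": TCP position; "ee_rot": TCP orientation; "ft_force": force on the tool from outside, world axes, zero at the start; "torque": the same for the moment, N m; "grip_width": opening from 0.0 (shut) to 1.0 (fully open); "grasp_force": force on a finger pad.
Only numpy, scipy, OpenCV 4.12 (cv2) and the standard library are available. Lean on these libraries where they do the work, as an engineer would, in place of code of your own. Each camera call takes 0.05 s, during which the arm holds its last target. There are 200 camera calls.

## Working session

There is one attempt and no reset: what is moved stays moved. The work goes in short steps, Python scripts to look and compute and a tool call to move; the robot and the scene stay as the last step left them, time stands still between calls to the robot, and variables do not carry over. Pictures are saved under pics/ and viewed, at most 10 in all, crops included, and the job is handed in when it is done.

Besides the shell and the picture viewer there is one more tool, called in YAML: its name, and indented under it one key for each argument. move_arm: Moves the arm, as the interface text tells. Its arguments: {"type":"object","properties":{"plan":{"type":"array","items":{"type":"number"}},"squeeze":{"type":"number"}},"required":["plan"]}

```bash
mkdir -p pics; cat > h.py <<'E'
import numpy as np, cv2
from workcell import manip
from scipy.spatial.transform import Rotation as R
def W(c,p): return (c["cam_to_world"]@np.r_[p,1])[:3]
def ray(c,uv,z):
    K=np.array([[c["fx"],0,c["cx"]],[0,c["fy"],c["cy"]],[0,0,1]])
    n=cv2.undistortPoints(np.array([[uv]],float),K,np.array(c["dist"]))[0,0]
    T=c["cam_to_world"]; d=T[:3,:3]@np.r_[n,1]; o=T[:3,3]
    return o+d*(z-o[2])/d[2]
def save(c,n): cv2.imwrite(n,c["color"][:,:,::-1])
def state():
    o=manip.get_obs(); print(o["clock"],np.round(o["position"],4),np.round(R.from_quat(o["ee_rot"]).as_matrix(),3).tolist(),np.round(o["ft_force"],1),o["grip_width"],o["grasp_force"])
E
python3 - <<'E'
from h import *
np.set_printoptions(precision=4,suppress=True)
state(); print(manip.tip_extent)
for n in ("scene","top"):
    c=manip.camera(n); save(c,f"pics/{n}0.png"); print(n,c["cam_to_world"][:3,3])
    for l in ["jack","carry_bar","saddle_top","pump_pad","lift_pad","fixture","hammer","spray_can","tape_roll"]:
        r=manip.tip_of(c,l); print(l,[(round(x["conf"],2),W(c,x["position"])) for x in r[:2]])
E
```

```text
0.0 [0.2564 0.5699 0.4039] [[-0.912, 0.41, -0.0], [0.41, 0.912, -0.001], [-0.0, -0.001, -1.0]] [ 0.8  0.3 -0.4] 0.9998196731898499 0.0
0.1734
scene [ 1.5408 -0.5425  0.8027]
jack [(0.68, array([ 0.4775, -0.3361,  0.0021])), (0.61, array([ 0.7584, -0.2167, -0.0011]))]
carry_bar [(0.85, array([ 0.4823, -0.334 ,  0.1488]))]
saddle_top [(0.69, array([ 0.5796, -0.3391,  0.0721]))]
pump_pad [(0.62, array([ 0.3915, -0.3335,  0.1227]))]
lift_pad [(0.71, array([0.6811, 0.095 , 0.0941]))]
fixture [(0.58, array([ 0.4122,  0.3145, -0.005 ]))]
hammer [(0.72, array([ 0.4118,  0.315 , -0.0037]))]
spray_can [(0.65, array([ 0.7025, -0.348 ,  0.0002]))]
tape_roll [(0.63, array([ 0.7573, -0.2184,  0.0021]))]
top [0.4427 0.0351 1.2814]
jack [(0.58, array([ 0.4792, -0.3317, -0.0023]))]
carry_bar [(0.87, array([ 0.4815, -0.3322,  0.1529])), (0.57, array([ 0.7007, -0.3496,  0.0023]))]
saddle_top [(0.46, array([ 0.5761, -0.3383,  0.0737]))]
pump_pad [(0.74, array([ 0.3971, -0.3328,  0.1269]))]
lift_pad [(0.84, array([0.6788, 0.1009, 0.0926]))]
fixture [(0.68, array([0.6815, 0.096 , 0.0036]))]
hammer [(0.91, array([0.41  , 0.3213, 0.0011]))]
spray_can [(0.93, array([ 0.7018, -0.349 ,  0.0013]))]
tape_roll [(0.55, array([ 0.7596, -0.2113,  0.0028])), (0.43, array([ 0.5787, -0.3372,  0.0767]))]
```

View pics/top0.png

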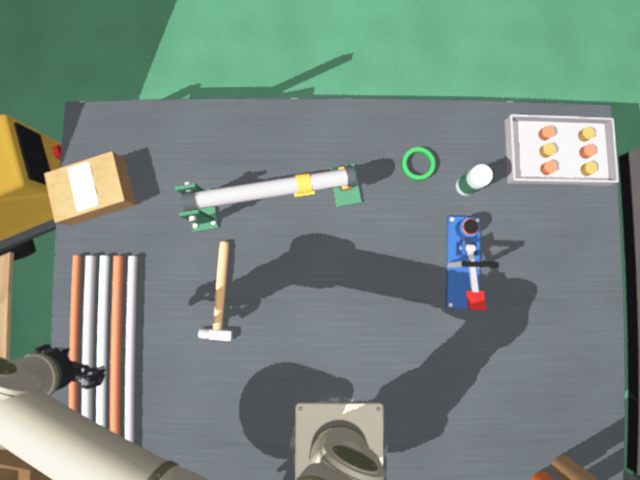

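View pics/scene0.png

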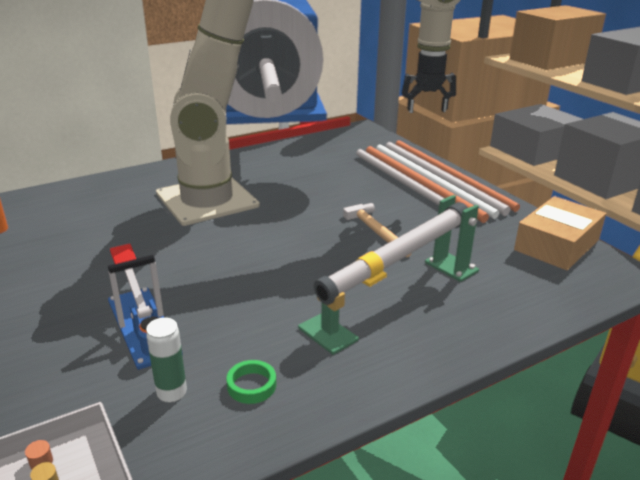

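The top picture shows the jack at (465,262), with the bar at (472,264) and the handle pointing back to (475,300). The collar is at (305,184), and the pipe runs from (350,178) to the pivot at about (195,200). The hammer is at (220,290), the can at (475,180) and the tape at (419,163). The network detections agree with this. Next I'll measure the yaws.

```bash
python3 - <<'E'
from h import *
np.set_printoptions(precision=4,suppress=True)
c=manip.camera("top"); im=c["color"]
hsv=cv2.cvtColor(im,cv2.COLOR_RGB2HSV)
m=np.zeros(im.shape[:2],bool); m[205:320,435:500]=True
m&=(hsv[...,0]>100)&(hsv[...,0]<125)&(hsv[...,1]>130)&(hsv[...,2]>60)
v,u=np.nonzero(m); P=np.array([ray(c,(a,b),0.012)[:2] for a,b in zip(u,v)],np.float32)
r=cv2.minAreaRect(P); print("base",r,len(P)); print(cv2.boxPoints(r))
# pipe
s=manip.silhouettes(c,"pipe"); print([(x["conf"],x["pixels"].sum()) for x in s])
pm=s[0]["pixels"]; pts=[]
for col in range(205,350,3):
    rr=np.nonzero(pm[:,col])[0]
    if len(rr)>5:
        p=ray(c,(col,(rr.min()+rr.max())/2),0.122); z=0.122+0.0786*(p[1]-0.098); p=ray(c,(col,(rr.min()+rr.max())/2),z); pts.append(np.r_[p,len(rr)])
pts=np.array(pts); k=np.polyfit(pts[:,1],pts[:,0],1); print(k, np.abs(np.polyval(k,pts[:,1])-pts[:,0]).max(), pts[::8])
print("yaw",-np.arctan(k[0]))
ym=np.zeros(im.shape[:2],bool); ym[165:205,285:325]=True
ym&=(hsv[...,0]>15)&(hsv[...,0]<32)&(hsv[...,1]>140)
v,u=np.nonzero(ym); print("collar",u.mean(),v.mean(),u.min(),u.max(),v.min(),v.max(),ray(c,(u.mean(),v.mean()),0.143), ray(c,(u.mean(),v.mean()),0.135))
for n in ("top","scene"):
  c=manip.camera(n)
  for l in ("lift_pad","saddle_top","carry_bar","pump_pad","fixture"):
    print(n,l,[(round(x["conf"],2),W(c,x["position"])) for x in manip.tip_of(c,l)[:1]])
E
```

```text
base ((0.48927557468414307, -0.3324735164642334), (0.08893506228923798, 0.24812546372413635), 88.3376693725586) 1729
[[ 0.364  -0.3733]
 [ 0.612  -0.3805]
 [ 0.6146 -0.2916]
 [ 0.3666 -0.2844]]
[(0.76, np.int64(3203))]
[-0.1787  0.6944] 0.003193370991791622 [[ 0.6358  0.3333  0.1409 18.    ]
 [ 0.6454  0.2752  0.1362 17.    ]
 [ 0.6564  0.2169  0.1315 17.    ]
 [ 0.6662  0.1584  0.1268 18.    ]
 [ 0.6749  0.0994  0.1221 22.    ]
 [ 0.6876  0.04    0.1174 17.    ]
 [ 0.6991 -0.02    0.1128 23.    ]]
yaw 0.17679265654937418
collar 303.7130434782609 185.02608695652174 296 313 174 196 [0.6695 0.0916 0.143 ] [0.6711 0.092  0.135 ]
top lift_pad [(0.92, array([0.6789, 0.0985, 0.0919]))]
top saddle_top [(0.55, array([ 0.5768, -0.3366,  0.0718]))]
top carry_bar [(0.82, array([ 0.4811, -0.3357,  0.1519]))]
top pump_pad [(0.88, array([ 0.3954, -0.3337,  0.1262]))]
top fixture [(0.67, array([0.6804, 0.093 , 0.0035]))]
scene lift_pad [(0.95, array([0.6781, 0.0912, 0.0897]))]
scene saddle_top []
scene carry_bar [(0.66, array([ 0.4829, -0.3367,  0.1488]))]
scene pump_pad [(0.55, array([ 0.3926, -0.3319,  0.1249]))]
scene fixture [(0.21, array([0.6805, 0.0922, 0.0905]))]
```

move_arm:
  plan: [0, 0, 0.2, -0.05, -0.04, 0, 0.08, 0, 0, 0.3, -0.09, -0.08, 0, 0.08, 0, 0, 0.5, -0.37, -0.327, 0, 0.08, 0, 0, 0.6, -0.37, -0.327, 0, 0.08, 0, 0, 0.6, -0.37, -0.327, 0, 0.08, 0, 0, 0.6, -0.37, -0.327, 0, 0.08, 0, 0, 0.8, -0.37, -0.327, 0, 0.08, 0, 0, 1.0, -0.575, -0.732, 0, 0.08, 0, 0, 1.178, -0.575, -0.732, 0, 0.08, 0, 0, 1.178, -0.575, -0.732, 0, 0.08, 0, 0, 1.178, -0.575, -0.732, 0, 0.08, 0, 0, 1.178, -0.575, -0.732, 0, 0.08]
  squeeze: 60

```text
clock: 3.2
position: [0.4623, -0.1379, 0.4051]
ee_rot: [0.718, 0.697, 0.001, 0.0]
ft_force: [2.1, -0.1, 0.4]
grip_width: 0.935
grasp_force: 0.0
```

```bash
cat >> h.py <<'E'
def goal(xyz,yaw):
    "tool shift and az to reach TCP xyz, tool y at world angle yaw, pointing down"
    o=manip.get_obs(); M=R.from_quat(o["ee_rot"])
    s,c=np.sin(yaw),np.cos(yaw)
    T=R.from_matrix(np.array([[-s if 0 else s,c,0],[-c,s,0],[0,0,-1.]]))
    y=np.array([c,s,0]); z=np.array([0,0,-1.]); x=np.cross(y,z); T=R.from_matrix(np.c_[x,y,z])
    print("rot",np.round((M.inv()*T).as_rotvec(),4),"shift",np.round(M.inv().apply(np.array(xyz)-o["position"]),4))
E
sed -i '/s if 0 else/d' h.py
python3 -c "
from h import *
state(); goal([.481,-.3335,.404],-.029)"
```

```text
3.2 [ 0.4623 -0.1379  0.4051] [[0.03, 1.0, 0.001], [1.0, -0.03, 0.001], [0.001, 0.001, -1.0]] [ 2.1 -0.1  0.4] 0.9352067188752098 0.0
rot [ 0.0014 -0.0006 -0.0007] shift [-0.195   0.0245  0.001 ]
```

move_arm:
  plan: [0, 0, 0, -0.06, 0.008, 0, 0.07, 0, 0, 0, -0.12, 0.016, 0, 0.07, 0, 0, 0, -0.18, 0.024, 0, 0.07, 0, 0, 0, -0.195, 0.0245, 0.0, 0.07, 0, 0, 0, -0.195, 0.0245, 0.0, 0.07, 0, 0, 0, -0.195, 0.0245, 0.0, 0.07]

```text
clock: 3.95
position: [0.4818, -0.3299, 0.4047]
ee_rot: [0.717, 0.697, 0.001, -0.0]
ft_force: [-0.1, -0.3, -0.8]
grip_width: 0.823
grasp_force: 0.0
```

```bash
python3 - <<'E'
from h import *
state(); goal([.481,-.3335,.305],-.029)
c=manip.camera("scene"); cv2.imwrite("pics/s1.png",cv2.resize(c["color"][150:400,30:280,::-1],(600,600)))
for l in("carry_bar",): print([(x["conf"],W(c,x["position"])) for x in manip.tip_of(c,l)])
E
```

```text
3.95 [ 0.4818 -0.3299  0.4047] [[0.028, 1.0, 0.0], [1.0, -0.028, 0.001], [0.001, 0.0, -1.0]] [-0.1 -0.3 -0.8] 0.8229746837679535 0.0
rot [ 0.0004 -0.0013  0.001 ] shift [-0.0038 -0.0007  0.0996]
[(0.61, array([ 0.47984788, -0.33277661,  0.15033531]))]
```

View pics/s1.png

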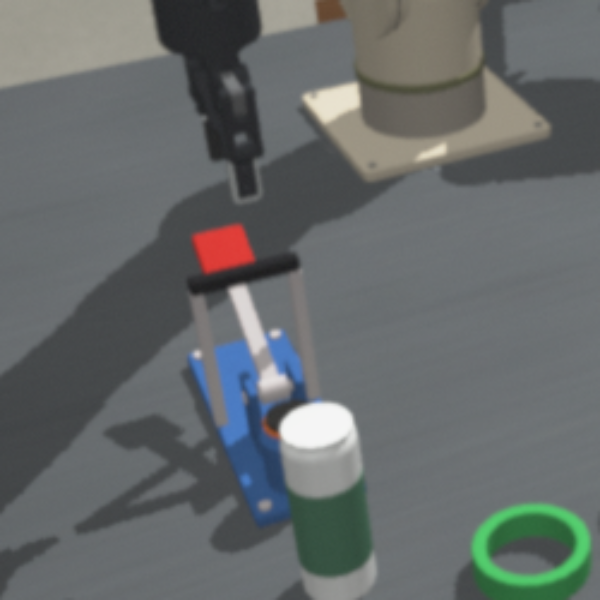

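The gripper (crop 240,190) hangs above and in line with the bar (crop 245,272), and the can is clear of it. I'll descend and grip.

move_arm:
  plan: [0, 0, 0, -0.004, -0.0007, 0.05, 0.07, 0, 0, 0, -0.004, -0.0007, 0.085, 0.07, 0, 0, 0, -0.004, -0.0007, 0.0995, 0.07, 0, 0, 0, -0.004, -0.0007, 0.0995, 0.07, 0, 0, 0, -0.004, -0.0007, 0.0995, 0.04, 0, 0, 0, -0.004, -0.0007, 0.0995, 0.01, 0, 0, 0, -0.004, -0.0007, 0.0995, 0.0, 0, 0, 0, -0.004, -0.0007, 0.0995, 0.0, 0, 0, 0, -0.004, -0.0007, 0.0995, 0.0, 0, 0, 0, -0.004, -0.0007, 0.0995, 0.0, 0, 0, 0, -0.004, -0.0007, 0.0995, 0.0]
  squeeze: 80

```text
clock: 5.42
position: [0.4804, -0.3358, 0.306]
ee_rot: [0.718, 0.696, 0.0, 0.0]
ft_force: [-2.4, 1.1, 4.8]
grip_width: 0.143
grasp_force: 79.2
```

move_arm:
  plan: [0, 0, 0, 0, 0, -0.01, 0, 0, 0, 0, 0, 0, -0.03, 0, 0, 0, 0, 0, 0, -0.06, 0, 0, 0, 0, 0, 0, -0.06, 0, 0, 0, 0, 0, 0, -0.06, 0]

```text
clock: 6.05
position: [0.4803, -0.3351, 0.3644]
ee_rot: [0.718, 0.696, 0.0, -0.001]
ft_force: [0.3, 0.2, -9.1]
grip_width: 0.146
grasp_force: 78.5
```

```bash
python3 -c "
from h import *
state(); goal([.461,.056,.366],.177)"
```

```text
6.05 [ 0.4803 -0.3351  0.3644] [[0.03, 1.0, -0.001], [1.0, -0.03, 0.001], [0.001, -0.001, -1.0]] [ 0.3  0.2 -9.1] 0.14648253361897481 78.51700186729431
rot [-0.0007 -0.0009 -0.2068] shift [ 0.3904 -0.0309 -0.0012]
```

Lifted: the wrist carries about 9 N. Next I'll carry it to the standoff at a moderate pace.

move_arm:
  plan: [0, 0, -0.01, 0.015, -0.002, 0, 0, 0, 0, -0.03, 0.05, -0.005, 0, 0, 0, 0, -0.05, 0.09, -0.008, 0, 0, 0, 0, -0.08, 0.135, -0.011, 0, 0, 0, 0, -0.1, 0.18, -0.015, 0, 0, 0, 0, -0.12, 0.225, -0.018, 0, 0, 0, 0, -0.15, 0.27, -0.022, 0, 0, 0, 0, -0.17, 0.315, -0.025, 0, 0, 0, 0, -0.19, 0.355, -0.029, 0, 0, 0, 0, -0.2, 0.38, -0.031, 0, 0, 0, 0, -0.207, 0.39, -0.031, 0, 0, 0, 0, -0.207, 0.39, -0.031, 0, 0]

```text
clock: 7.55
position: [0.4609, 0.0555, 0.3648]
ee_rot: [0.641, 0.767, -0.0, -0.0]
ft_force: [1.1, -1.4, -8.1]
grip_width: 0.147
grasp_force: 78.6
```

move_arm:
  plan: [0, 0, 0, 0, 0, 0.02, 0, 0, 0, 0, 0, 0, 0.04, 0, 0, 0, 0, 0, 0, 0.051, 0, 0, 0, 0, 0, 0, 0.051, 0, 0, 0, 0, 0, 0, 0.051, 0]

```text
clock: 8.18
position: [0.4615, 0.055, 0.3149]
ee_rot: [0.642, 0.767, 0.0, 0.0]
ft_force: [-0.1, -0.5, -7.8]
grip_width: 0.143
grasp_force: 78.6
```

```bash
python3 - <<'E'
from h import *
np.set_printoptions(precision=4,suppress=True)
state()
for n in ("top","scene"):
  c=manip.camera(n); save(c,f"pics/{n}2.png")
  for l in ("lift_pad","saddle_top","carry_bar","pump_pad","jack"):
    print(n,l,[(round(x["conf"],2),W(c,x["position"])) for x in manip.tip_of(c,l)[:1]])
  if n=="top":
    hsv=cv2.cvtColor(c["color"],cv2.COLOR_RGB2HSV)
    m=(hsv[...,0]>100)&(hsv[...,0]<125)&(hsv[...,1]>130)&(hsv[...,2]>60); m[:,:240]=0; m[:,420:]=0
    v,u=np.nonzero(m); P=np.array([ray(c,(a,b),0.018)[:2] for a,b in zip(u,v)],np.float32)
    r=cv2.minAreaRect(P); print(r,len(P))
E
```

```text
8.175 [0.4615 0.055  0.3149] [[-0.176, 0.984, 0.001], [0.984, 0.176, 0.0], [0.0, 0.001, -1.0]] [-0.1 -0.5 -7.8] 0.14329422735649525 78.57556343078613
top lift_pad [(0.77, array([0.6792, 0.0991, 0.0909]))]
top saddle_top [(0.76, array([0.5597, 0.0768, 0.0835]))]
top carry_bar []
top pump_pad []
top jack []
((0.5702801942825317, 0.07681584358215332), (0.04637974500656128, 0.08860065788030624), 11.679384231567383) 227
scene lift_pad [(0.91, array([0.6822, 0.0919, 0.0909]))]
scene saddle_top [(0.51, array([0.5571, 0.0725, 0.0785]))]
scene carry_bar [(0.75, array([0.4639, 0.0547, 0.1583]))]
scene pump_pad [(0.62, array([0.3748, 0.0406, 0.1292]))]
scene jack [(0.89, array([0.4616, 0.0508, 0.0054]))]
```

View pics/scene2.png

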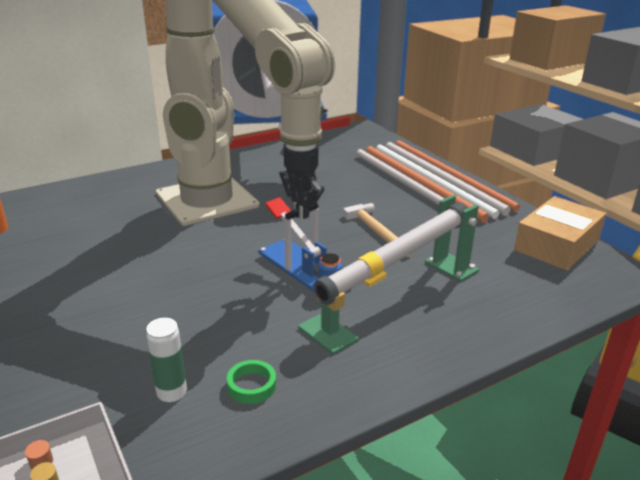

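The jack hangs level, about 8 mm above the bench. The saddle is at (330,260) and in line with the pad. I'll lower it 5 mm and slide it in 121 mm.

move_arm:
  plan: [0, 0, 0, 0, 0.01, 0.005, 0, 0, 0, 0, 0, 0.03, 0.005, 0, 0, 0, 0, 0, 0.05, 0.005, 0, 0, 0, 0, 0, 0.07, 0.005, 0, 0, 0, 0, 0, 0.09, 0.005, 0, 0, 0, 0, 0, 0.107, 0.005, 0, 0, 0, 0, 0, 0.117, 0.005, 0, 0, 0, 0, 0, 0.121, 0.005, 0, 0, 0, 0, 0, 0.121, 0.005, 0, 0, 0, 0, 0, 0.121, 0.005, 0]

```text
clock: 10.02
position: [0.5799, 0.0765, 0.3092]
ee_rot: [0.642, 0.767, -0.0, -0.0]
ft_force: [0.0, 0.2, -8.1]
grip_width: 0.144
grasp_force: 78.6
```

```bash
python3 - <<'E'
from h import *
np.set_printoptions(precision=4,suppress=True)
state()
for n in ("top","scene"):
  c=manip.camera(n); save(c,f"pics/{n}3.png")
  for l in ("lift_pad","saddle_top","carry_bar","pump_pad","jack"):
    print(n,l,[(round(x["conf"],2),W(c,x["position"])) for x in manip.tip_of(c,l)[:1]])
  if n=="scene": cv2.imwrite("pics/s3c.png",cv2.resize(c["color"][170:350,240:440,::-1],(660,594)))
E
```

```text
10.025 [0.5799 0.0765 0.3092] [[-0.176, 0.984, -0.0], [0.984, 0.176, 0.0], [0.0, -0.0, -1.0]] [ 0.   0.2 -8.1] 0.1435186319276521 78.57150077819824
top lift_pad []
top saddle_top []
top carry_bar [(0.3, array([ 0.7001, -0.3481,  0.0015]))]
top pump_pad []
top jack []
scene lift_pad [(0.9, array([0.6821, 0.0942, 0.0911]))]
scene saddle_top [(0.63, array([0.6749, 0.0969, 0.0753]))]
scene carry_bar [(0.6, array([0.5824, 0.0772, 0.1531]))]
scene pump_pad [(0.62, array([0.4961, 0.0624, 0.124 ]))]
scene jack [(0.67, array([0.5805, 0.0744, 0.004 ]))]
```

View pics/s3c.png

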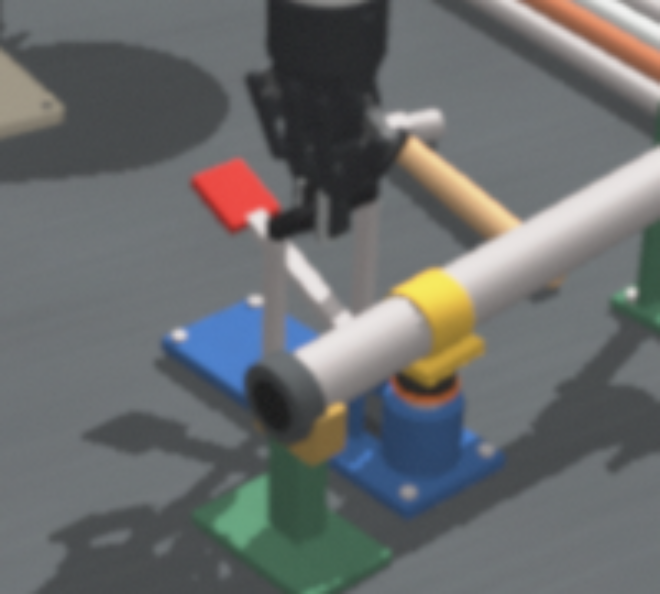

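The saddle (crop 427,385) sits under the plate, perhaps 3–4 mm short in +x. I'll nudge it 3 mm, set it down and release.

move_arm:
  plan: [0, 0, 0, 0, 0.003, 0.0, 0, 0, 0, 0, 0, 0.003, 0.002, 0, 0, 0, 0, 0, 0.003, 0.0035, 0, 0, 0, 0, 0, 0.003, 0.0035, 0]

```text
clock: 11.12
position: [0.5833, 0.0771, 0.306]
ee_rot: [0.642, 0.767, 0.0, -0.0]
ft_force: [-2.9, -0.4, -2.1]
grip_width: 0.149
grasp_force: 79.4
```

move_arm:
  plan: [0, 0, 0, 0, 0, 0.0005, 0.03, 0, 0, 0, 0, 0, 0.0005, 0.05, 0, 0, 0, 0, 0, 0.0005, 0.05, 0, 0, 0, 0, 0, 0.0005, 0.05, 0, 0, 0, 0, 0, -0.02, 0.05, 0, 0, 0, 0, 0, -0.06, 0.05, 0, 0, 0, 0, 0, -0.1, 0.03, 0, 0, 0, 0, -0.05, -0.1, 0, 0, 0, 0, 0, -0.085, -0.1, 0, 0, 0, 0, 0, -0.09, -0.1, 0, 0, 0, 0, 0, -0.09, -0.1, 0]

```text
clock: 12.5
position: [0.4948, 0.0614, 0.4061]
ee_rot: [0.642, 0.767, 0.001, 0.0]
ft_force: [-0.6, 0.5, 0.3]
grip_width: 0.0
grasp_force: 0.0
```

```bash
python3 - <<'E'
from h import *
np.set_printoptions(precision=4,suppress=True)
state()
for n in ("top","scene"):
  c=manip.camera(n)
  for l in ("lift_pad","saddle_top","carry_bar","pump_pad","jack"):
    print(n,l,[(round(x["conf"],2),W(c,x["position"])) for x in manip.tip_of(c,l)[:1]])
cv2.imwrite("pics/s4c.png",cv2.resize(c["color"][150:350,230:450,::-1],(660,600)))
E
```

```text
12.5 [0.4948 0.0614 0.4061] [[-0.176, 0.984, 0.001], [0.984, 0.176, 0.001], [0.001, 0.001, -1.0]] [-0.6  0.5  0.3] 0.00010050188393543943 0.0
top lift_pad [(0.56, array([0.6776, 0.1   , 0.0915]))]
top saddle_top []
top carry_bar []
top pump_pad []
top jack []
scene lift_pad [(0.77, array([0.681 , 0.0947, 0.0878]))]
scene saddle_top [(0.58, array([0.6814, 0.0946, 0.0752]))]
scene carry_bar [(0.73, array([0.5816, 0.0762, 0.1508]))]
scene pump_pad [(0.75, array([0.498 , 0.062 , 0.1244]))]
scene jack [(0.82, array([0.5847, 0.0762, 0.0032]))]
```

View pics/s4c.png

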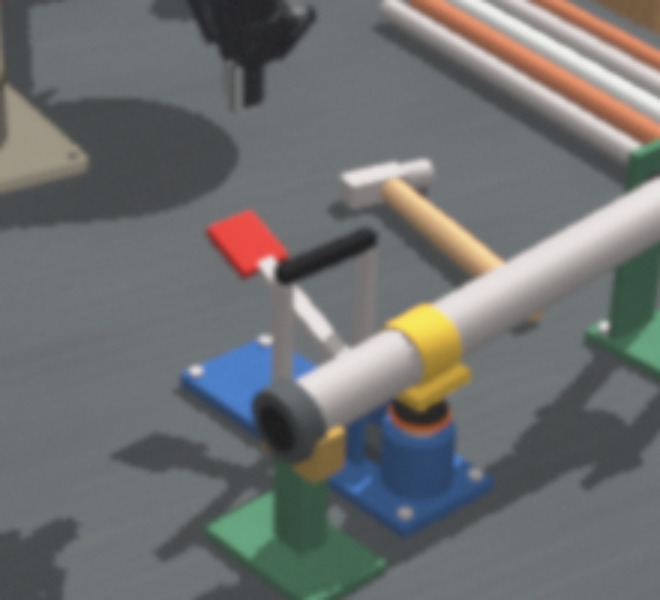

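The jack stands flat and free with its saddle (crop 420,412) under the plate. The hammer has not moved, and the closed fingers are above the red pad. I'll start the trial stroke along the arc.

move_arm:
  plan: [0, 0, 0, 0, 0.002, 0.05, 0, 0, 0, 0, 0, 0.002, 0.09, 0, 0, 0, 0, 0, 0.002, 0.105, 0, 0, 0, 0, 0, 0.001, 0.115, 0, 0, 0, 0, 0, -0.002, 0.125, 0, 0, 0, 0, 0, -0.005, 0.135, 0, 0, 0, 0, 0, -0.007, 0.145, 0, 0, 0, 0, 0, -0.009, 0.155, 0, 0, 0, 0, 0, -0.01, 0.163, 0, 0, 0, 0, 0, -0.01, 0.163, 0]

```text
clock: 14.35
position: [0.4858, 0.0597, 0.2438]
ee_rot: [0.642, 0.767, 0.002, 0.001]
ft_force: [0.4, 0.2, 10.8]
grip_width: 0.003
grasp_force: 5.3
```

move_arm:
  plan: [0, 0, 0, 0, 0, 0.003, 0, 0, 0, 0, 0, 0, 0.006, 0, 0, 0, 0, 0, 0, 0.006, 0, 0, 0, 0, 0, 0, 0.006, 0]

```text
clock: 14.85
position: [0.4859, 0.0595, 0.2393]
ee_rot: [0.642, 0.767, 0.002, 0.001]
ft_force: [-7.9, -1.4, 29.6]
grip_width: -0.0
grasp_force: 14.6
```

```bash
python3 - <<'E'
from h import *
np.set_printoptions(precision=4,suppress=True)
state()
c=manip.camera("scene")
for l in ("lift_pad","saddle_top","carry_bar","pump_pad","jack"):
    print(l,[(round(x["conf"],2),W(c,x["position"])) for x in manip.tip_of(c,l)[:1]])
cv2.imwrite("pics/s5c.png",cv2.resize(c["color"][150:350,230:450,::-1],(660,600)))
E
```

```text
14.85 [0.4859 0.0595 0.2393] [[-0.176, 0.984, 0.003], [0.984, 0.176, 0.002], [0.002, 0.004, -1.0]] [-7.9 -1.4 29.6] -2.547729624619857e-05 14.631775104207918
lift_pad [(0.62, array([0.6803, 0.0917, 0.112 ]))]
saddle_top [(0.49, array([0.6814, 0.0953, 0.116 ]))]
carry_bar [(0.87, array([0.5861, 0.0798, 0.1521]))]
pump_pad [(0.66, array([0.4843, 0.0616, 0.0604]))]
jack [(0.92, array([ 0.5805,  0.0738, -0.0015]))]
```

View pics/s5c.png

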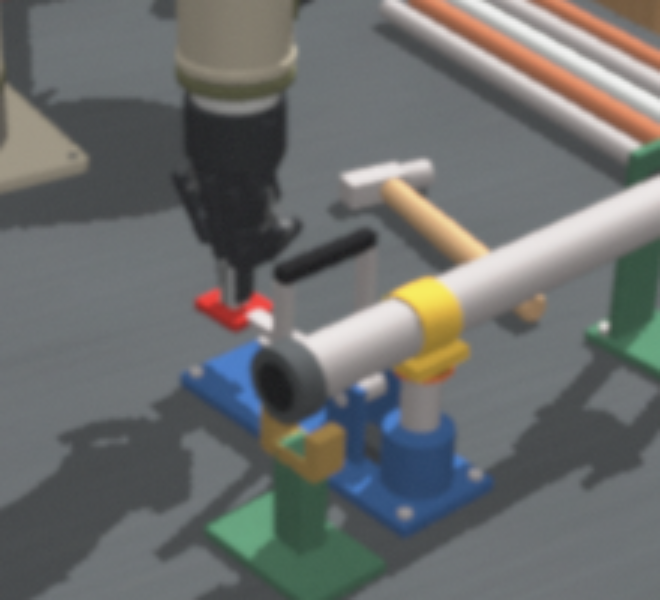

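The handle is against its stop at about 30 N, the pipe is off its rest at crop (300,440), and the jack has not shifted. I'll let the handle up along the arc.

move_arm:
  plan: [0, 0, 0, 0, 0.0, -0.008, 0, 0, 0, 0, 0, 0.001, -0.018, 0, 0, 0, 0, 0, 0.003, -0.028, 0, 0, 0, 0, 0, 0.005, -0.038, 0, 0, 0, 0, 0, 0.008, -0.048, 0, 0, 0, 0, 0, 0.011, -0.058, 0, 0, 0, 0, 0, 0.012, -0.068, 0, 0, 0, 0, 0, 0.012, -0.085, 0, 0, 0, 0, 0, 0.012, -0.09, 0, 0, 0, 0, 0, 0.012, -0.09, 0, 0, 0, 0, 0, 0.012, -0.09, 0]

```text
clock: 16.52
position: [0.4964, 0.0616, 0.3262]
ee_rot: [0.642, 0.767, -0.0, -0.0]
ft_force: [0.1, 0.1, 0.1]
grip_width: -0.005
grasp_force: 0.0
```

```bash
python3 - <<'E'
from h import *
np.set_printoptions(precision=4,suppress=True)
state()
c=manip.camera("scene")
for l in ("lift_pad","saddle_top","carry_bar","pump_pad","jack"):
    print(l,[(round(x["conf"],2),W(c,x["position"])) for x in manip.tip_of(c,l)[:1]])
cv2.imwrite("pics/s6c.png",cv2.resize(c["color"][150:350,230:450,::-1],(660,600)))
E
```

```text
16.525 [0.4964 0.0616 0.3262] [[-0.176, 0.984, -0.001], [0.984, 0.176, -0.0], [0.0, -0.001, -1.0]] [0.1 0.1 0.1] -0.005082002481481324 0.0
lift_pad [(0.78, array([0.6808, 0.0964, 0.0918]))]
saddle_top [(0.63, array([0.6816, 0.097 , 0.0726]))]
carry_bar [(0.62, array([0.5844, 0.0771, 0.1508]))]
pump_pad [(0.94, array([0.4962, 0.06  , 0.1209]))]
jack [(0.67, array([0.5831, 0.0725, 0.0001]))]
```

View pics/s6c.png

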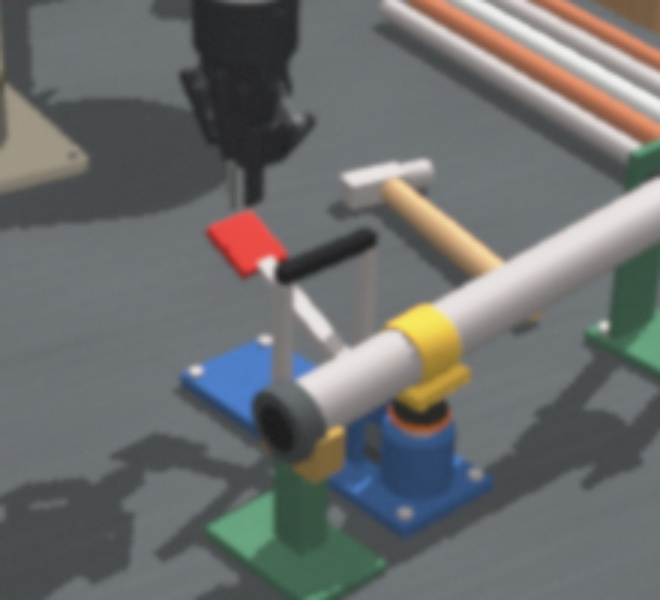

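The handle is fully up with the pad at crop (245,240), and the pipe is back on its rest. Now the second stroke, which I'll hold.

move_arm:
  plan: [0, 0, 0, 0, 0, 0.015, 0, 0, 0, 0, 0, 0, 0.027, 0, 0, 0, 0, 0, -0.002, 0.037, 0, 0, 0, 0, 0, -0.005, 0.047, 0, 0, 0, 0, 0, -0.008, 0.057, 0, 0, 0, 0, 0, -0.01, 0.067, 0, 0, 0, 0, 0, -0.012, 0.077, 0, 0, 0, 0, 0, -0.012, 0.084, 0, 0, 0, 0, 0, -0.012, 0.089, 0, 0, 0, 0, 0, -0.012, 0.089, 0, 0, 0, 0, 0, -0.012, 0.089, 0, 0, 0, 0, 0, -0.012, 0.089, 0]

```text
clock: 18.32
position: [0.4851, 0.0593, 0.2392]
ee_rot: [0.642, 0.767, 0.001, -0.0]
ft_force: [-9.8, -1.5, 29.1]
grip_width: -0.001
grasp_force: 14.4
```

```bash
python3 - <<'E'
from h import *
np.set_printoptions(precision=4,suppress=True)
state()
c=manip.camera("scene")
for l in ("lift_pad","saddle_top","pump_pad","jack"):
    print(l,[(round(x["conf"],2),W(c,x["position"])) for x in manip.tip_of(c,l)[:1]])
E
```

```text
18.325 [0.4851 0.0593 0.2392] [[-0.176, 0.984, 0.001], [0.984, 0.176, 0.001], [0.001, 0.001, -1.0]] [-9.8 -1.5 29.1] -0.0011213568454245665 14.435325355734676
lift_pad [(0.93, array([0.6828, 0.0886, 0.1148]))]
saddle_top [(0.7, array([0.6806, 0.0963, 0.113 ]))]
pump_pad [(0.61, array([0.4835, 0.0604, 0.0585]))]
jack [(0.93, array([0.5801, 0.0762, 0.0016]))]
```

The hand is at the same depth and force as in the trial stroke, the pad is raised and the jack is in place, so I'll hand in.

```bash
python3 -c "
from h import *
print(manip.hand_in()); state()"
```

```text
the job is handed in; nothing more can be done
None
the job is handed in; nothing more can be done
```

I placed the jack under the lift pad, made the trial lift and let the pipe settle back on its rest, then handed the job in with the handle held fully down at about 29 N and the pipe raised; no verdict came back.

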